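# Turn the rocker carriage and press its second axle cap home

### The job

One axle of the two-wheeled rocker carriage has been capped; lift the carriage out of the press block, turn it end for end and set it down flat in the nest again, so that the bare axle stands over the anvil. Then set the smaller of the two loose black caps (the 34 mm one) on the bare axle and press it straight down until it clicks, and go on pressing until its rim is fully home on the washer. Finish while still holding the cap down with a firm push of about 10 N - do not let go or back off - and leave the larger cap and the tools and parts lying about where they are.

Things in the scene. Friction and masses are not known exactly. Their poses are not given: they have to be found in the camera images.
- press_block: Fixture screwed to the bench (fixed): dark steel base 150 x 110 x 12 mm, aluminium nest. Origin on the bench; +x along the fixture to its anvil end, z up. Side cheeks (x = 40 to 80 mm, inner faces 54.6 mm apart) and an end stop (inner face x = 85 mm) locate the end of the carriage plate with about 3 mm play; their tops are 45 mm above the bench
- anvil (a point): Point of the fixture at x = 58 mm, 38 mm above the bench, level with the tops of the two anvil rails (x = 32 to 86 mm, 32 mm wide gap between them for the axle's hexagon head). The plate rests on these rails; the axle to be pressed belongs above this point
- rest (a point): Centre of the top of the fixture's middle rest, x = 11 mm, 38 mm above the bench; 46 mm long (x = -12 to 34 mm), 36 mm wide, narrower than the plate. Beside it the space is open down to the base's top, 12 mm above the bench, so fingers can pass the plate's edges. Beyond x = -12 mm the plate overhangs: a push of a few newtons down there tips it
- carriage: Loose carriage, 0.5 to 0.8 kg: grey plate 164 x 48 x 10 mm with round ends; stub axles at x = +58 mm (bare) and -58 mm (capped, top 50 mm above the plate's underside), each with a 47 mm bearing, a hexagon head 8 mm deep below. Origin: middle of the plate's underside, z up. Grip at the middle across the width (y), 69 mm free between the bearings. At the start its +x is opposite to the fixture's
- axle_tip (a point): Centre of the flat top of the bare 20 mm axle, 42 mm above the plate's underside and 16 mm above its washer. The top is tapered: 13.6 mm wide at the tip, 20 mm wide 5 mm farther down; below that is the groove for the cap's claws
- washer: Washer 35 mm across lying on the bearing of the bare axle, part of the carriage. Origin: centre of its upper face, 26 mm above the plate's underside. The cap's rim meets it when the cap is home
- cap: Loose black snap cap, round, 34 mm across, 24 mm high, about 65 g, stands on its open rim. Origin: centre of the rim, z up. Bore 22 mm with four spring claws. Set on the axle it stops on the taper, rim about 7 mm above the washer; pressing takes a force rising to about 8 to 15 N that drops sharply as the claws snap into the groove, while the rim is still 1 to 4 mm off the washer
- cap_large: Next size of the same black cap, 46 mm across, 30 mm high, too loose for this axle; stands 7 to 20 cm from the 34 mm cap, either may be the nearer one. Origin: centre of its open rim. To be left where it is
- spanner_1: Bystander to be left alone: the longer of two combination spanners, 32 x 232 x 10 mm. Origin at the centre of its underside
- stamp: Bystander to be left alone: black self-inking stamp, 36 x 57 x 70 mm. Origin at the centre of its underside
- tape_measure: Bystander to be left alone: tape measure in a rounded yellow and black case, 36 x 85 x 62 mm. Origin at the centre of its underside
- bearing_carton: Bystander to be left alone: white carton with blue label, 62 x 62 x 34 mm, the one nearest to the caps. Origin at the centre of its underside
- nut_1: Bystander to be left alone: hexagon nut, 28 x 24 x 13 mm. Origin at the centre of its underside

How it is judged:
By the outcome, as a careful person would: the job done as asked, in the order asked, and still so for the second after the job is handed in, while the arm keeps its last pose, push and grip.
It also fails if it takes over 72 s, if anything falls off the work surface, if the arm or the gripper's body presses on something with over 40 N, if the wrist force passes 120 N, or if a joint passes its speed limit or range.

### The arm

A 6-joint arm with a two-finger parallel gripper is mounted at the origin on a cart in front of the work surface, level with it; the furniture and walls round the work are solid. World frame = base frame: x ahead of the robot, y to its left, z up, the work surface at z = 0. Lengths are in m, angles in rad, forces in N, time in s.
With the tool pointing down it reaches from about 0.3 to 0.75 m from the base axis. Payload 8.5 kg.
Tool frame: the origin (TCP) lies at the very end of the fingers, on their centre line; the grasp point (between the pads) lies bot.hold_point_z behind it (bot.hold_point_z is the distance from the TCP to the grasp point, in m); z points along the fingers, y is the direction in which the jaws open and shut (so a half turn about z gives the same grasp; the last joint's range is limited). The gripper opens to 85 mm and grips with 20 to 120 N. Pads are 22 mm wide; open, the fingers measure 114 mm over their backs; the gripper's body (76 mm by 85 mm) begins 54 mm behind the grasp point. The pads swing forward as they close: fully open they stand 13 mm farther back than shut.
Start: joints at [1.029, 0.381, 1.297, -0, 1.464, -0.215], TCP at [0.177, 0.521, 0.231] pointing down, gripper open.
Joint ranges: [-3.11, 3.11], [-0.89, 2.33], [0.22, 2.48], [-1.42, 4.56], [0.17, 2.85], [-2.88, 2.88]. Speed limits (rad/s): [2.39, 2.39, 3.14, 3.14, 3.14, 3.14].

### API

Orientations are given as a unit quaternion [w, x, y, z].
In Python, from rig import sensors, imaging, order, bot gives the robot as it stands.
- The arm moves only by the tool send_rows, never from a script. Its argument "series" is a list of rows, each a list of 5 numbers: the opening, from 0 (shut) to 1 (fully open), then the shift along the world's x, y, z in mm, then the turn about the world's z in rad. In form: [[grip, tx, ty, tz, spin], ...]. A call has 1 to 20 rows; each row is the pose to reach, as a shift and turn from the pose commanded when the call began; what a row does not reach only later rows make up. A row lasts 1/8 s, in which the tool goes at most 62.5 mm and 10.7 degrees, less where a joint would pass 70% of its speed; a pose out of reach is approached as far as the arm can. A call with a gripper value outside its range is refused whole. The fingers move at their own pace and stop on an object; "squeeze" is the grip in N (left out, the last holds). Time passes only in rows, so rows that repeat a pose let the fingers close. It gives the time, the measured TCP pose, the force and the opening at its end, in the units of the state.
- sensors.get_state(): the state, without advancing time (a new reading comes with each control period).
- imaging.snapshot(name): name is "side" or "top"; returns the picture (480x640x3 uint8, red, green, blue); there is no depth.
- imaging.camera_info(name): a dict with "fovy" (degrees; the focal length in pixels is half the picture's height over the tangent of half this angle, whatever the lens; pixels are square), "cx", "cy" (the principal point, pixels), "D" ([k1, k2, p1, p2, k3] as OpenCV has them; the pictures are not rectified), "rvec" (rotation vector, rad) and "tvec" (3), from world to camera coordinates, as OpenCV has them. Camera axes: x right, y down, z forward; pixel columns grow to the right and rows downward; lengths in m; the calibration is good to about 2 mm. A picture is of the moment at which its call begins. camera_info takes no time and is no camera call.
- order.sign_off(): hands the job in, once; it reports no verdict.
Trained networks look in the newest picture that a camera, given by its name, has taken for a name from the list of things; names that differ only in an ending like _2 or _b are one class to them, and where a whole thing is asked for, a point or a joint stands for the part that bears it (a point fixed in the world has none). Each returns a list of dicts, best first, with "score" (0 to 1); they miss things now and then, are a little off and sometimes report something else, mostly with a low value. They report only what shows in the picture. A call takes as long as a camera call.
- imaging.boxes_of(name, camera): "location" ([column, row] in pixels, amid what is visible of it).
- imaging.silhouettes(name, camera): "pixels" (480x640 bool, what is visible of it) and "location" ([column, row] in pixels, amid what is visible of it).
The state is a dict: "time_s": time; "joint_positions": joint angles; "qvel": joint speeds; "joint_efforts": joint torques, N m; "tcp_pos": TCP position; "tool_rot": TCP orientation; "force": force on the tool from outside, world axes, zero at the start; "torque": the same for the moment, N m; "width": finger opening in m.
Only numpy, scipy, OpenCV 4.12 (cv2) and the standard library are available. Lean on these libraries where they do the work, as an engineer would, in place of code of your own. Each camera call takes 0.05 s, during which the arm holds its last target.

## Working session

There is one attempt and no reset: what is moved stays moved. The work goes in short steps, Python scripts to look and compute and a tool call to move; the robot and the scene stay as the last step left them, time stands still between calls to the robot, and variables do not carry over. Pictures are saved under pics/ and viewed, and the job is handed in when it is done.

Besides the shell and the picture viewer there is one more tool, called after "Emit:" as a command line: name --pt "numbers of a row" for each row, then --argument value for the rest. send_rows: Moves the arm, as the interface text tells. Its arguments: {"type":"object","properties":{"series":{"type":"array"},"squeeze":{"type":"number"}},"required":["series"]}

```bash
mkdir -p pics
cat > h.py <<'E'
import numpy as np,cv2
from rig import sensors,imaging,order,bot
def cam(n):
    c=imaging.camera_info(n);f=240/np.tan(np.radians(c['fovy'])/2)
    K=np.array([[f,0,c['cx']],[0,f,c['cy']],[0,0,1.]]);return K,np.array(c['D'],float),np.array(c['rvec'],float).reshape(3,1),np.array(c['tvec'],float).reshape(3,1)
def ray(n,p):
    K,D,r,t=cam(n);R=cv2.Rodrigues(r)[0]
    u=cv2.undistortPoints(np.array([[p]],float),K,D)[0,0]
    return (-R.T@t).ravel(), R.T@np.array([u[0],u[1],1.])
def at(n,p,z):
    o,d=ray(n,p);return o+d*(z-o[2])/d[2]
def proj(n,P):
    K,D,r,t=cam(n);return cv2.projectPoints(np.array(P,float).reshape(-1,3),r,t,K,D)[0].reshape(-1,2)
def snap(n,f):
    im=imaging.snapshot(n);cv2.imwrite('pics/'+f,im[:,:,::-1]);return im
E
python3 - <<'E'
from h import *
print(bot.hold_point_z)
for n in('side','top'):
    snap(n,n+'0.png'); c=cam(n);R=cv2.Rodrigues(c[2])[0];print(n,(-R.T@c[3]).ravel(),R[2],c[0][0,0])
print(sensors.get_state())
for n in('side','top'):
  for k in['press_block','carriage','cap','cap_large','washer','bearing_carton','axle_tip']:
    print(n,k,[(np.round(b['location']),round(b['score'],2)) for b in imaging.boxes_of(k,n)][:4])
E
```

```text
0.0187
side [ 0.02959774 -0.85565814  0.73653623] [ 0.44257127  0.699216   -0.56145139] 543.612489975643
top [ 0.40326638 -0.02280663  1.26064888] [ 0.14152985 -0.00343649 -0.98992802] 539.2198780788867
{'time_s': 0.1, 'joint_positions': array([ 1.02867842e+00,  3.81132229e-01,  1.29815118e+00, -2.47014242e-06,
        1.46361030e+00, -2.15338060e-01]), 'qvel': array([ 0.00012206,  0.00013991, -0.00177224,  0.00147678, -0.00132011,
       -0.00016557]), 'joint_efforts': array([ 4.02330523e-03, -4.49217939e+01, -2.31658888e+01, -1.94737067e-04,
        3.61941624e-03, -6.61461755e-06]), 'tcp_pos': array([0.1764326 , 0.52065892, 0.23078298]), 'tool_rot': array([-2.39383751e-04,  1.62663743e-01,  9.86681349e-01, -6.04880611e-04]), 'force': array([ 0.08066396,  0.46991772, -0.11796284]), 'torque': array([ 0.0069649 , -0.01232043, -0.01982327]), 'width': 0.08547162696815692}
side press_block [(array([262., 239.]), 0.69)]
side carriage [(array([277., 224.]), 0.6)]
side cap [(array([374., 299.]), 0.53)]
side cap_large [(array([327., 316.]), 0.64)]
side washer [(array([298., 229.]), 0.39)]
side bearing_carton [(array([432., 294.]), 0.59)]
side axle_tip [(array([272., 224.]), 0.67)]
top press_block [(array([243., 272.]), 0.58)]
top carriage []
top cap []
top cap_large [(array([388., 287.]), 0.8)]
top washer []
top bearing_carton [(array([413., 190.]), 0.82)]
top axle_tip [(array([254., 255.]), 0.98), (array([385., 239.]), 0.63), (array([239., 271.]), 0.19)]
```

View pics/side0.png

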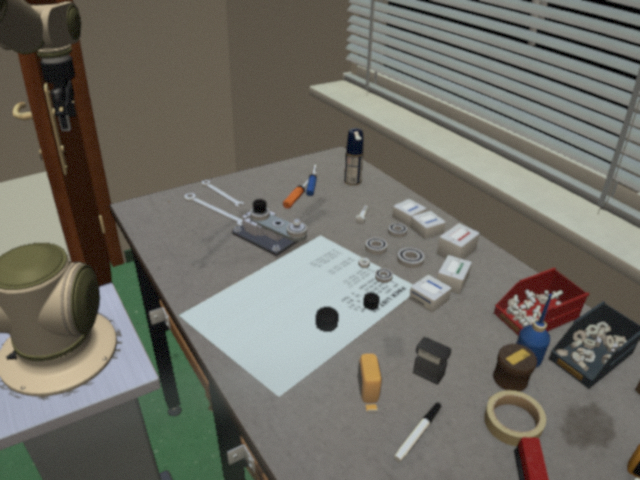

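View pics/top0.png

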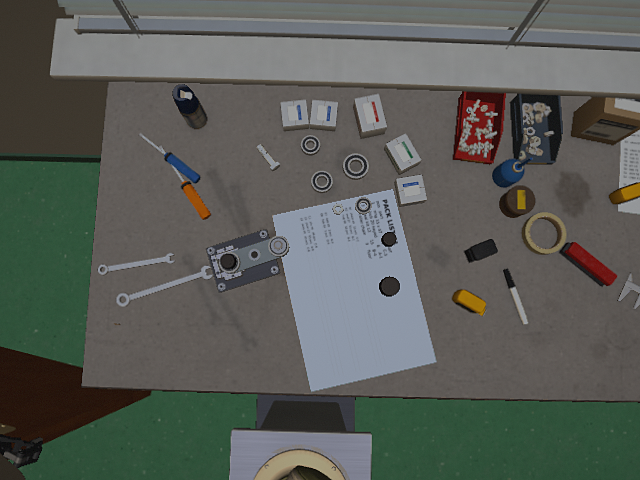

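Run:
```python
import cv2
a=cv2.imread('pics/side0.png');b=cv2.imread('pics/top0.png')
cv2.imwrite('pics/side0c.png',cv2.resize(a[160:360,190:390],None,fx=3,fy=3,interpolation=cv2.INTER_CUBIC))
cv2.imwrite('pics/top0c.png',cv2.resize(b[160:340,180:440],None,fx=3,fy=3,interpolation=cv2.INTER_CUBIC))
```

```text
(no output)
```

View pics/side0c.png

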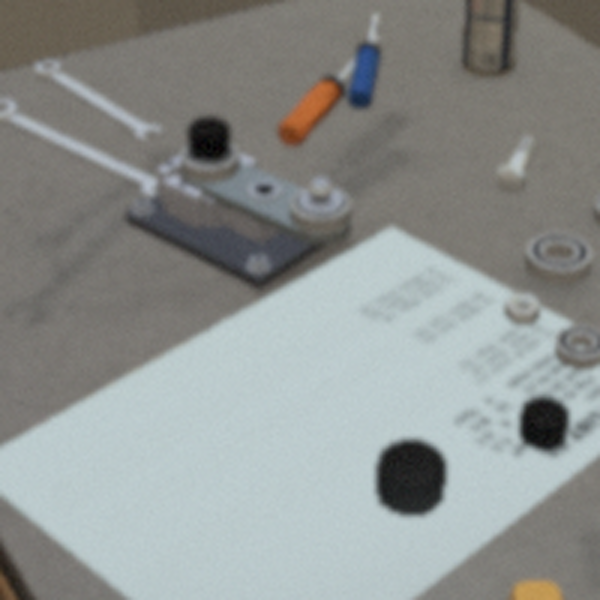

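View pics/top0c.png

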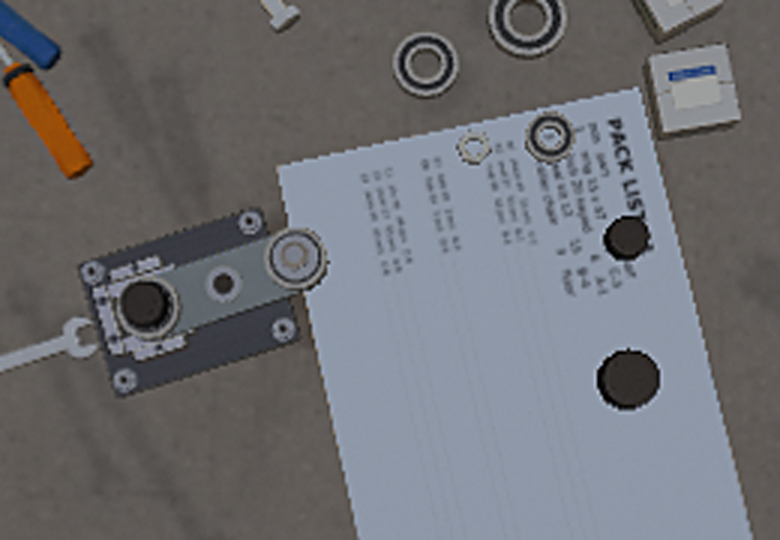

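Run:
```python
from h import *
snap('top','t1.png');snap('side','s1.png')
sc=np.array([(250,221),(283,329),(125,380),(92,271)])/3+[180,160]
P=np.array([at('top',p,.015) for p in sc]);print('screws',P.round(4)); m=P.mean(0);
d=(P[2]+P[3]-P[0]-P[1])/2;ang=np.arctan2(d[1],d[0]);print('fix center',m.round(4),'yaw',ang,'len',np.hypot(*d[:2]))
d2=(P[1]+P[2]-P[0]-P[3])/2;print('alt yaw',np.arctan2(d2[1],d2[0])-np.pi/2, np.hypot(*d2[:2]))
a=at('top',np.array([295,255])/3+[180,160],.08);b=at('top',np.array([145.5,304])/3+[180,160],.088)
print('axle',a,'capped',b,'dist',np.hypot(*(a-b)[:2]),'yaw',np.arctan2(*(b-a)[1::-1]),'mid',(a+b)/2)
a2=at('side',np.array([321,186])/3+[190,160],.08);print('side axle',a2)
a2=at('side',np.array([209,124])/3+[190,160],.088);print('side capped',a2)
for n in('top','side'):
  for k,z in(('cap',.012),('cap_large',.015),('spanner_1',.005),('bearing_carton',.017),('washer',.064),('axle_tip',.08),('carriage',.045),('press_block',.02)):
    for b in imaging.silhouettes(k,n)[:2]:
      ys,xs=np.nonzero(b['pixels'])
      print(n,k,round(b['score'],2),np.round(b['location']),len(xs),(xs.min(),xs.max(),ys.min(),ys.max()),at(n,((xs.min()+xs.max())/2,(ys.min()+ys.max())/2),z).round(4))
```

```text
screws [[0.6005 0.1003 0.015 ]
 [0.5169 0.0712 0.015 ]
 [0.4739 0.1913 0.015 ]
 [0.5576 0.2214 0.015 ]]
fix center [0.5372 0.1461 0.015 ] yaw 1.9130315599709482 len 0.12797758065409545
alt yaw -4.37231356507284 0.08876541214678939
axle [0.56588031 0.059664   0.08      ] capped [0.52551387 0.16667231 0.088     ] dist 0.11436883017566687 yaw 1.931518119969442 mid [0.54569709 0.11316816 0.084     ]
side axle [0.56121094 0.05712073 0.08      ]
side capped [0.52473327 0.17243497 0.088     ]
top cap 0.47 [389. 237.] 181 (np.int64(381), np.int64(396), np.int64(232), np.int64(246)) [ 0.5971 -0.1932  0.012 ]
top cap_large 0.86 [389. 286.] 322 (np.int64(379), np.int64(399), np.int64(277), np.int64(296)) [ 0.4856 -0.1951  0.015 ]
top spanner_1 0.67 [165. 282.] 507 (np.int64(117), np.int64(210), np.int64(266), np.int64(304)) [0.4742 0.3291 0.005 ]
top bearing_carton 0.95 [414. 187.] 850 (np.int64(394), np.int64(426), np.int64(175), np.int64(206)) [ 0.7141 -0.2426  0.017 ]
top washer 0.65 [280. 247.] 125 (np.int64(271), np.int64(285), np.int64(239), np.int64(253)) [0.5658 0.0614 0.064 ]
top axle_
[... 993 characters left out ...]
.] 1044 (np.int64(410), np.int64(450), np.int64(274), np.int64(312)) [ 0.7114 -0.2401  0.017 ]
side bearing_carton 0.73 [372. 302.] 253 (np.int64(363), np.int64(379), np.int64(293), np.int64(310)) [ 0.5877 -0.1979  0.017 ]
side washer 0.42 [301. 227.] 34 (np.int64(291), np.int64(303), np.int64(225), np.int64(230)) [0.5621 0.0586 0.064 ]
side axle_tip 0.71 [274. 222.] 1107 (np.int64(250), np.int64(306), np.int64(199), np.int64(240)) [0.529  0.0886 0.08  ]
side carriage 0.7 [277. 225.] 1155 (np.int64(249), np.int64(306), np.int64(199), np.int64(240)) [0.5545 0.1396 0.045 ]
side press_block 0.98 [263. 237.] 1141 (np.int64(231), np.int64(296), np.int64(213), np.int64(254)) [0.5136 0.136  0.02  ]
```

```bash
cat > ov.py <<'E'
from h import *
def circ(c,r,z,n=60):
    t=np.linspace(0,2*np.pi,n);return np.c_[c[0]+r*np.cos(t),c[1]+r*np.sin(t),np.full(n,z)]
def overlay(img,cam_,carr,fix,out,box,s=5,caps=()):
    x0,y0,x1,y1=box;im=cv2.resize(img[y0:y1,x0:x1],None,fx=s,fy=s,interpolation=cv2.INTER_CUBIC)
    def dr(P,c,close=False):
        q=(proj(cam_,P)-[x0,y0]+.5)*s;cv2.polylines(im,[np.round(q*8).astype(np.int32)],close,c,1,cv2.LINE_AA,3)
    def T(p,l): 
        x,y,a=p;l=np.asarray(l,float);return np.c_[x+np.cos(a)*l[:,0]-np.sin(a)*l[:,1],y+np.sin(a)*l[:,0]+np.cos(a)*l[:,1],l[:,2]]
    if carr is not None:
        t=np.linspace(-np.pi/2,np.pi/2,20);h=carr[3] if len(carr)>3 else .038
        o=np.r_[np.c_[.058+.024*np.cos(t),.024*np.sin(t)],np.c_[-.058-.024*np.cos(t),-.024*np.sin(t)]]
        dr(T(carr[:3],np.c_[o,np.full(40,h+.010)]),(0,255,0),True)
        dr(T(carr[:3],circ((.058,0),.0068,h+.042)),(0,0,255)); dr(T(carr[:3],circ((.058,0),.0175,h+.026)),(255,0,255)); dr(T(carr[:3],circ((-.058,0),.017,h+.050)),(0,255,255))
    if fix is not None:
        for sg in(1,-1):
            dr(T(fix,[(.04,sg*.0273,.045),(.08,sg*.0273,.045)]),(255,255,0))
        dr(T(fix,[(.085,-.02,.045),(.085,.02,.045)]),(255,255,0))
        dr(T(fix,[(-.041,-.055,.012),(.109,-.055,.012),(.109,.055,.012),(-.041,.055,.012)]),(255,128,0),True)
    for x,y,r,h,z in caps: dr(circ((x,y),r,z+h),(0,255,255)); dr(circ((x,y),r,z),(0,255,0))
    cv2.imwrite('pics/'+out,im)
E
python3 - <<'E'
from ov import *
c=(.5445,.1138,1.915+np.pi);f=(.5485,.114,1.913)
f=(.5372-np.cos(1.913)*.034,.1461-np.sin(1.913)*.034,1.913)
t=cv2.imread('pics/t1.png');s=cv2.imread('pics/s1.png')
overlay(t,'top',c,f,'ot.png',(195,215,315,305),6)
overlay(s,'side',c,f,'os.png',(220,180,330,270),6)
k=[(.595,-.1925,.017,.024,0),(.4845,-.194,.023,.030,0)]
overlay(t,'top',None,None,'okt.png',(360,220,420,310),6,k)
overlay(s,'side',None,None,'oks.png',(300,280,400,340),6,k)
E
```

```text
(no output)
```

View pics/ot.png

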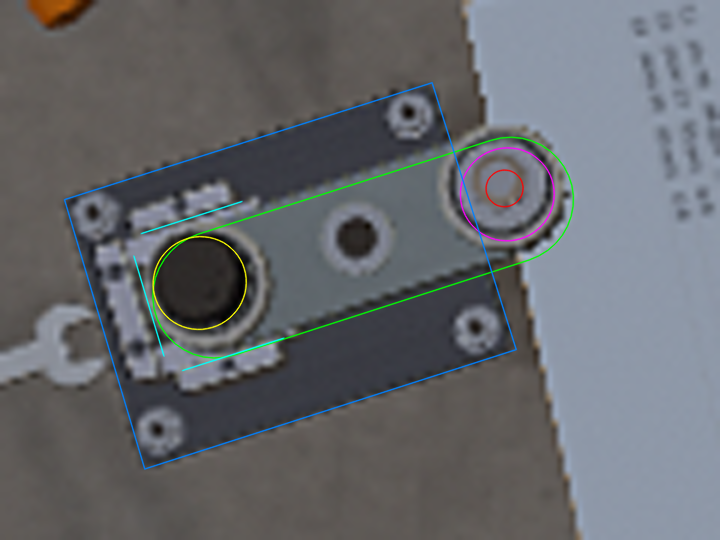

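View pics/os.png

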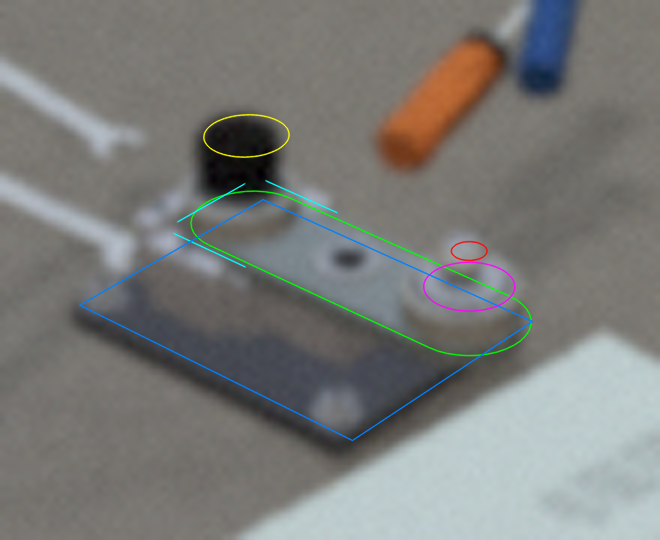

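View pics/okt.png

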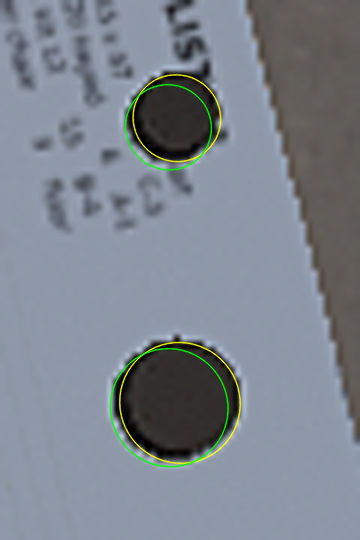

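View pics/oks.png

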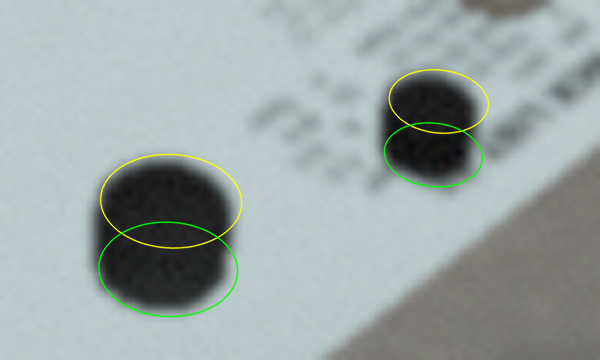

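Run:
```python
from ov import *
from scipy.optimize import least_squares
def px(x,y,x0,y0): return np.array([(x+.5)/6-.5+x0,(y+.5)/6-.5+y0])
obs={'top':(px(507,184,195,215),px(200,282,195,215)),'side':(px(462,244,220,180),px(240,130,220,180))}
def model(p):
    a=p[2];u=np.array([np.cos(a),np.sin(a)])*.058
    return np.array([[p[0]+u[0],p[1]+u[1],.08],[p[0]-u[0],p[1]-u[1],.088]])
for sel in(['top'],['side'],['top','side']):
    f=lambda p:np.concatenate([(proj(n,model(p))-np.array(obs[n])).ravel() for n in sel])
    r=least_squares(f,[.545,.113,1.91-np.pi],x_scale=[.01,.01,.1]);print(sel,r.x.round(4),r.x[2]+np.pi,r.fun.round(2))
# caps tops
ct={'top':(px(176,117,360,220),px(178,401,360,220)),'side':(px(432,96,300,280),px(165,197,300,280))}
for i,z in((0,.024),(1,.03)):
    print([at(n,ct[n][i],z).round(4) for n in ct])
# screws with corrected px
sc=[px(*q,195,215) for q in((409,115),(476,327),(159,430),(94,214))]
P=np.array([at('top',p,.014) for p in sc]);m=P.mean(0);d=P[2]+P[3]-P[0]-P[1];print(m,np.arctan2(d[1],d[0]))
```

```text
['top'] [ 0.5451  0.113  -1.2182] 1.9234085319152987 [-0.25  0.08  0.25 -0.08]
['side'] [ 0.5445  0.1186 -1.2243] 1.917305155689756 [ 0.02  0.04 -0.02 -0.04]
['top', 'side'] [ 0.5442  0.1144 -1.2205] 1.9210662154428473 [-0.91  0.53 -0.47  0.26  0.89  0.85  0.6   0.76]
[array([ 0.5951, -0.1926,  0.024 ]), array([ 0.5946, -0.1897,  0.024 ])]
[array([ 0.4848, -0.1936,  0.03  ]), array([ 0.4837, -0.1922,  0.03  ])]
[0.53789355 0.14738288 0.014     ] 1.9130334615503837
```

Emit:
send_rows --pt "1 60 -66 0 -0.15" --pt "1 120 -132 0 -0.3" --pt "1 180 -198 0 -0.45" --pt "1 240 -264 0 -0.6" --pt "1 300 -331 -20 -0.75" --pt "1 368.3 -406.2 -50 -0.897" --pt "1 368.3 -406.2 -70 -0.897" --pt "1 368.3 -406.2 -70 -0.897" --pt "1 368.3 -406.2 -70 -0.897" --pt "1 368.3 -406.2 -70 -0.897" --pt "1 368.3 -406.2 -70 -0.897" --pt "1 368.3 -406.2 -70 -0.897"

```text
time_s: 3.2
tcp_pos: [0.5443, 0.1157, 0.1619]
tool_rot: [0.0, 0.574, 0.819, 0.0]
force: [0.5, -0.1, -0.2]
width: 0.0855
```

Run:
```python
from ov import *
s=sensors.get_state();print(s['joint_positions'],s['tcp_pos'],s['tool_rot'],s['time_s'],s['force'])
n=s['tool_rot'];print('psi',2*np.arctan2(n[2],n[1])-np.pi/2)
c=(.5447,.1145,1.918+np.pi)
for n,b in(('top',(195,195,335,315)),('side',(200,130,330,270))):
    im=snap(n,n+'2.png')[:,:,::-1].copy();overlay(im,n,None,None,n+'2o.png',b,5)
    print(proj(n,s['tcp_pos']),proj(n,s['tcp_pos']+[0,0,.013]))
```

```text
[-3.38248759e-03  4.50654493e-01  1.39435043e+00  1.16694864e-04
  1.29581825e+00 -3.51884898e-01] [0.54433221 0.11568839 0.16193387] [2.83773524e-04 5.73820099e-01 8.18981284e-01 2.65804165e-04] 3.2 [ 0.48717064 -0.08307131 -0.21277   ]
psi 0.34847076820927714
[[248.11832742 249.06366796]] [[247.35108906 248.22557399]]
[[277.51930676 181.5204828 ]] [[277.40528063 176.39590911]]
```

View pics/top2o.png

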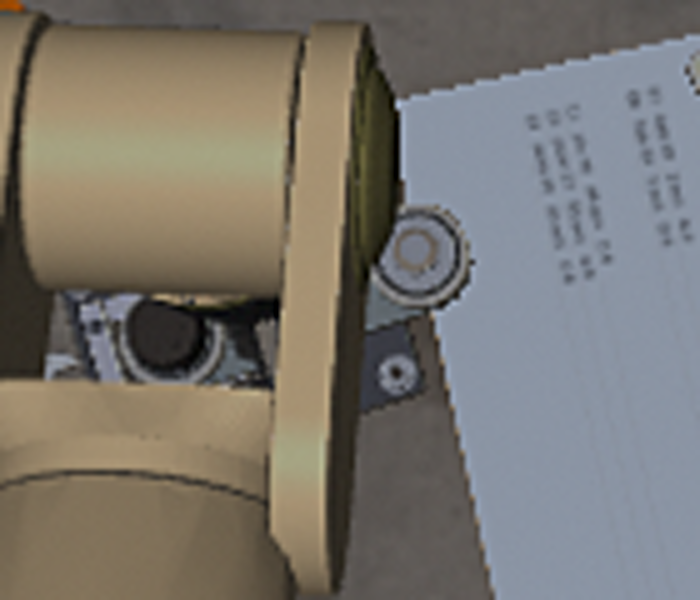

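View pics/side2o.png

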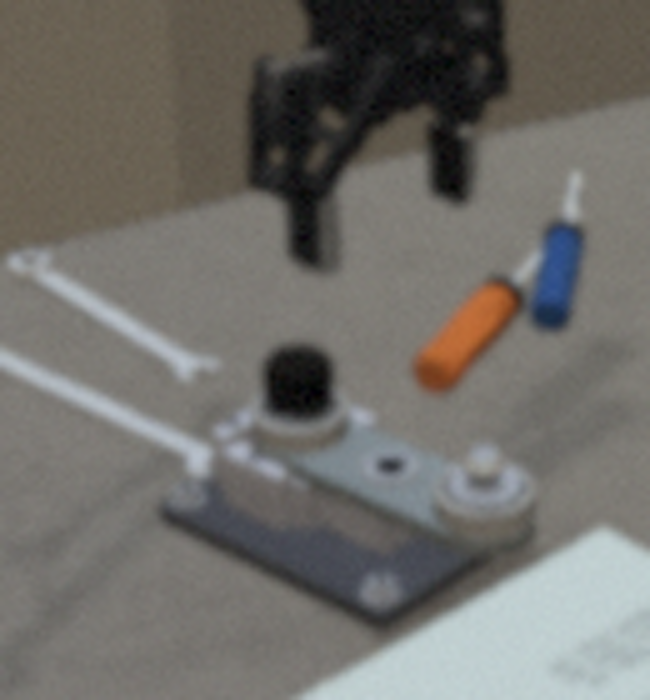

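Emit:
send_rows --pt "1 0 -1 -40 0" --pt "1 0 -1 -80 0" --pt "1 0 -1 -110 0" --pt "1 0 -1 -130 0" --pt "1 0 -1 -141 0" --pt "1 0 -1 -141 0" --pt "1 0 -1 -141 0"

```text
time_s: 4.18
tcp_pos: [0.5453, 0.1138, 0.0212]
tool_rot: [0.001, 0.574, 0.819, 0.0]
force: [0.4, 0.0, -0.1]
width: 0.0854
```

Run:
```python
from ov import *
s=sensors.get_state();print(s['tcp_pos'],s['force'])
n='side';im=snap(n,'s3.png')[:,:,::-1].copy();overlay(im,n,None,None,'s3o.png',(220,140,330,270),5)
```

```text
[0.54529789 0.11383372 0.02122847] [ 0.42657853  0.01566058 -0.10685546]
```

View pics/s3o.png

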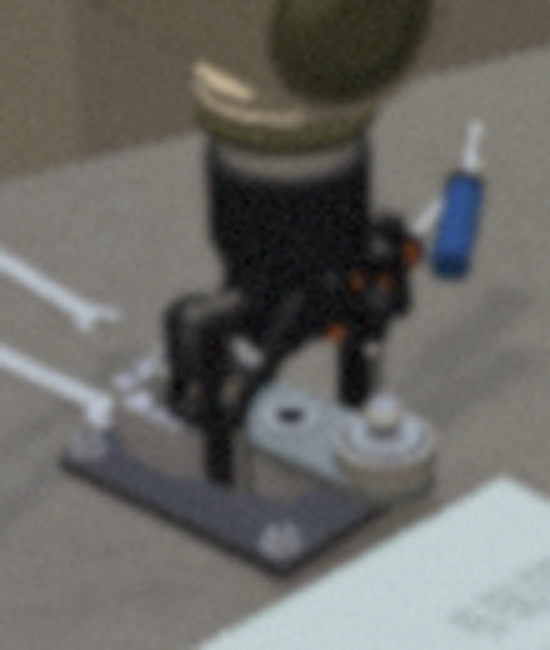

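Emit:
send_rows --pt "0.3 0 0 0 0" --pt "0.3 0 0 0 0" --pt "0.3 0 0 0 0" --pt "0.3 0 0 0 0" --pt "0.3 0 0 0 0" --pt "0.3 0 0 0 0" --pt "0.3 0 0 0 0" --pt "0.3 0 0 0 0" --squeeze 90

```text
time_s: 5.22
tcp_pos: [0.5457, 0.1137, 0.0213]
tool_rot: [0.001, 0.574, 0.819, 0.001]
force: [-0.5, 0.3, 5.7]
width: 0.0462
```

Run:
```python
from ov import *
s=sensors.get_state();print(s['tcp_pos'],s['force'],s['width'],s['joint_positions'])
```

```text
[0.54566739 0.11374454 0.02130846] [-0.51510165  0.27221879  5.74687863] 0.04616925014099525 [-6.96232352e-03  6.28945111e-01  1.55286640e+00  1.94097877e-04
  9.57244262e-01 -3.53992016e-01]
```

Emit:
send_rows --pt "0.3 0 0 10 0" --pt "0.3 0 0 30 0" --pt "0.3 0 0 60 0" --pt "0.3 0 0 100 0" --pt "0.3 0 0 120 0" --pt "0.3 0 0 120 0" --pt "0.3 0 0 120 0" --pt "0.3 0 0 120 0"

```text
time_s: 6.22
tcp_pos: [0.5442, 0.1136, 0.139]
tool_rot: [-0.001, 0.574, 0.819, -0.001]
force: [0.3, -0.8, -6.5]
width: 0.0462
```

Run:
```python
from ov import *
s=sensors.get_state();print(s['tcp_pos'],s['tool_rot'],s['force'],s['torque'],s['width'])
n='side';im=snap(n,'s4.png')[:,:,::-1].copy();overlay(im,n,None,None,'s4o.png',(210,120,330,260),5)
n='top';im=snap(n,'t4.png')[:,:,::-1].copy();overlay(im,n,None,None,'t4o.png',(185,195,325,305),5)
```

```text
[0.54418762 0.11363588 0.13900827] [-1.15070428e-03  5.74427425e-01  8.18554301e-01 -8.16136256e-04] [ 0.25844077 -0.79973056 -6.49520891] [-0.12492075 -0.02250678  0.02660239] 0.04623219639092287
```

View pics/s4o.png

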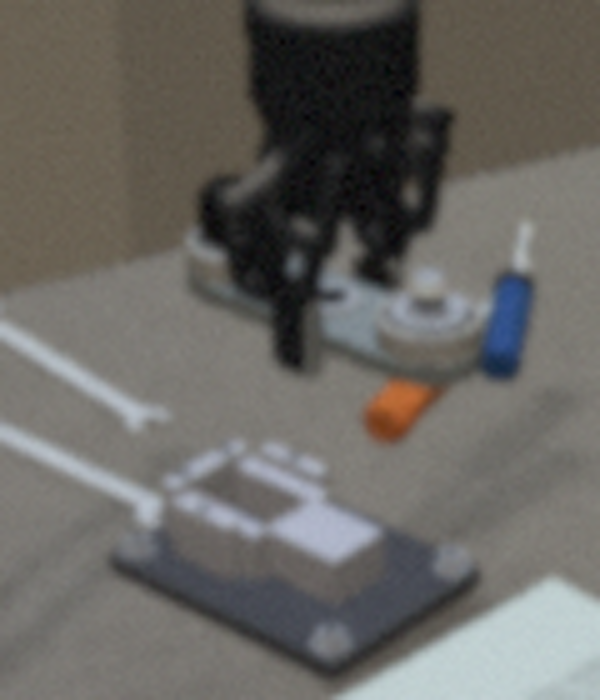

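View pics/t4o.png

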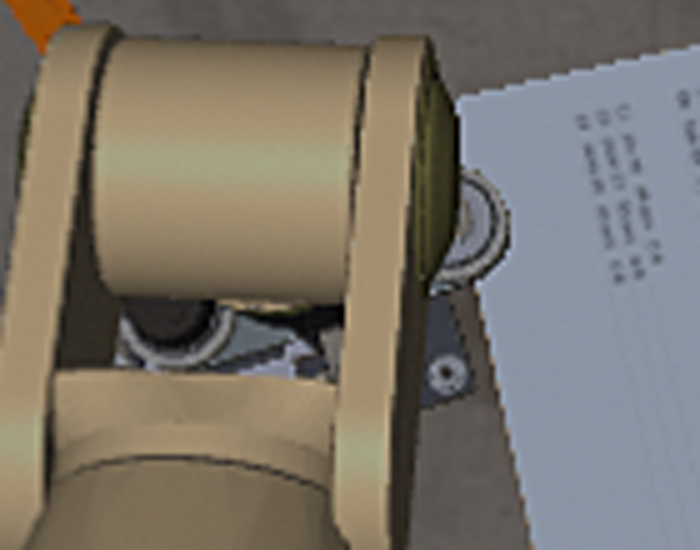

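Emit:
send_rows --pt "0.3 0 0 0 -0.1" --pt "0.3 0 0 0 -0.27" --pt "0.3 0 0 0 -0.445" --pt "0.3 0 0 0 -0.62" --pt "0.3 0 0 0 -0.795" --pt "0.3 0 0 0 -0.97" --pt "0.3 0 0 0 -1.145" --pt "0.3 0 0 0 -1.32" --pt "0.3 0 0 0 -1.495" --pt "0.3 0 0 0 -1.67" --pt "0.3 0 0 0 -1.845" --pt "0.3 0 0 0 -2.02" --pt "0.3 0 0 0 -2.195" --pt "0.3 0 0 0 -2.37" --pt "0.3 0 0 0 -2.545" --pt "0.3 0 0 0 -2.72" --pt "0.3 0 0 0 -2.89" --pt "0.3 0 0 0 -3.03" --pt "0.3 0 0 0 -3.1416" --pt "0.3 0 0 0 -3.1416"

```text
time_s: 8.82
tcp_pos: [0.5447, 0.1137, 0.1399]
tool_rot: [0.0, 0.819, -0.574, -0.0]
force: [-0.0, 0.0, -6.3]
width: 0.0464
```

Emit:
send_rows --pt "0.3 0 0 0 0" --pt "0.3 0 0 0 0" --pt "0.3 0 0 0 0"

```text
time_s: 9.2
tcp_pos: [0.5448, 0.1137, 0.1403]
tool_rot: [0.0, 0.819, -0.574, -0.0]
force: [0.5, -0.0, -6.4]
width: 0.0462
```

Run:
```python
from ov import *
s=sensors.get_state();print(s['joint_positions'],s['tcp_pos'],s['tool_rot'],s['force'],s['torque'],s['width'])
n=s['tool_rot'];print('psi',2*np.arctan2(n[2],n[1])-np.pi/2)
n='side';im=snap(n,'s5.png')[:,:,::-1].copy();overlay(im,n,None,None,'s5o.png',(210,120,330,260),5)
n='top';im=snap(n,'t5.png')[:,:,::-1].copy();overlay(im,n,None,None,'t5o.png',(185,195,325,305),5)
```

```text
[-7.04037618e-03  4.73589100e-01  1.42447267e+00  8.86465270e-06
  1.24361654e+00  2.78697074e+00] [0.54482546 0.11366923 0.1402856 ] [ 2.08911021e-05  8.18725315e-01 -5.74185385e-01 -3.76232193e-05] [ 0.50070459 -0.01581059 -6.43979186] [ 0.03275312  0.03091574 -0.01085658] 0.04623594214004686
psi -2.794013968929722
```

View pics/s5o.png

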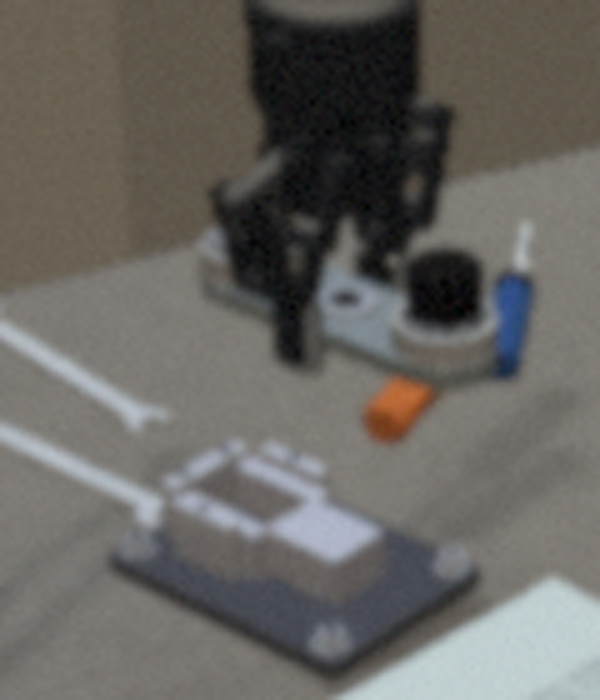

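View pics/t5o.png

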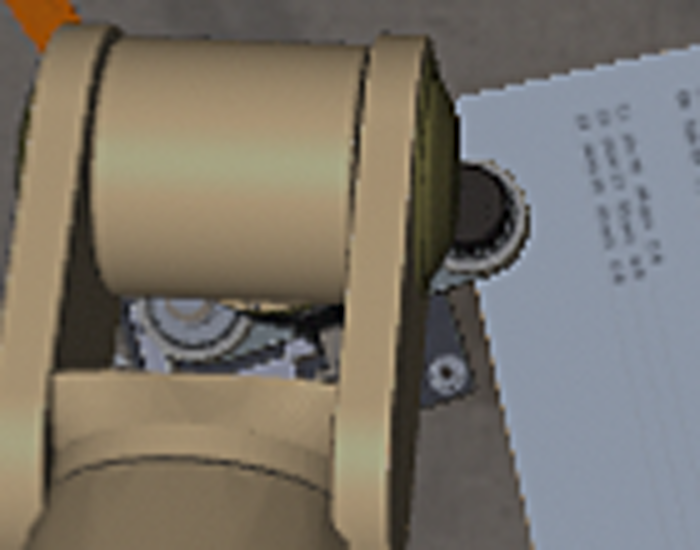

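Run:
```python
from ov import *
a=cv2.imread('pics/s4.png')[160:200,235:320];b=cv2.imread('pics/s5.png')[160:200,235:320]
cv2.imwrite('pics/cmp.png',cv2.resize(np.vstack([a,b]),None,fx=7,fy=7,interpolation=cv2.INTER_CUBIC))
a=cv2.imread('pics/t4.png')[220:275,195:300];b=cv2.imread('pics/t5.png')[220:275,195:300]
cv2.imwrite('pics/cmpt.png',cv2.resize(np.vstack([a,b]),None,fx=5,fy=5,interpolation=cv2.INTER_CUBIC))
```

```text
(no output)
```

View pics/cmp.png

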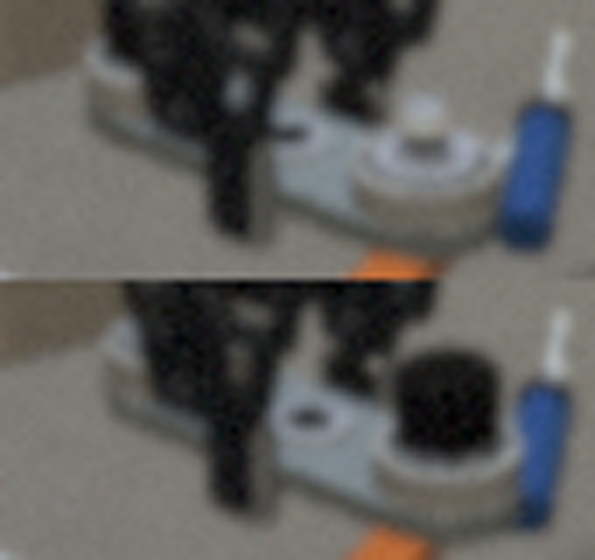

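View pics/cmpt.png

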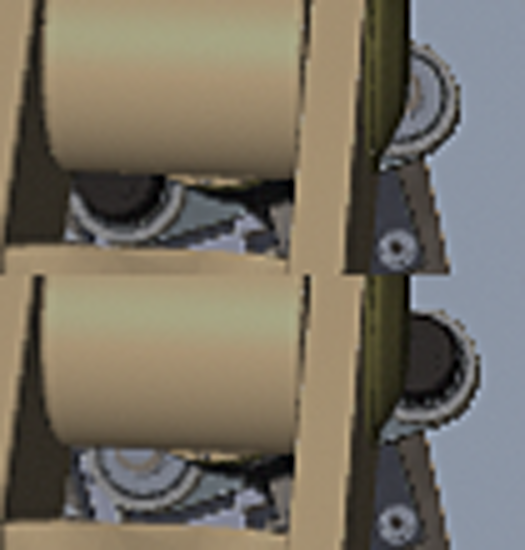

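Run:
```python
from ov import *
im=cv2.imread('pics/s5.png')
x0,y0,x1,y1=225,195,310,260;s=9
def T(p,l):
    x,y,a=p;l=np.asarray(l,float);return np.c_[x+np.cos(a)*l[:,0]-np.sin(a)*l[:,1],y+np.sin(a)*l[:,0]+np.cos(a)*l[:,1],l[:,2]]
o=cv2.resize(im[y0:y1,x0:x1],None,fx=s,fy=s,interpolation=cv2.INTER_CUBIC)
cv2.imwrite('pics/raw.png',o)
f=(.5445,.1186,1.917)
for P,c in(([(-.012,-.018,.038),(.034,-.018,.038),(.034,.018,.038),(-.012,.018,.038)],(0,255,0)),([(.04,.0273,.045),(.08,.0273,.045)],(255,255,0)),([(.04,-.0273,.045),(.08,-.0273,.045)],(255,255,0)),([(.085,-.02,.045),(.085,.02,.045)],(0,0,255))):
    q=(proj('side',T(f,P))-[x0,y0]+.5)*s;cv2.polylines(o,[q.round().astype(np.int32)],len(P)>2,c,1,cv2.LINE_AA)
cv2.imwrite('pics/fx.png',o)
```

```text
(no output)
```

View pics/raw.png

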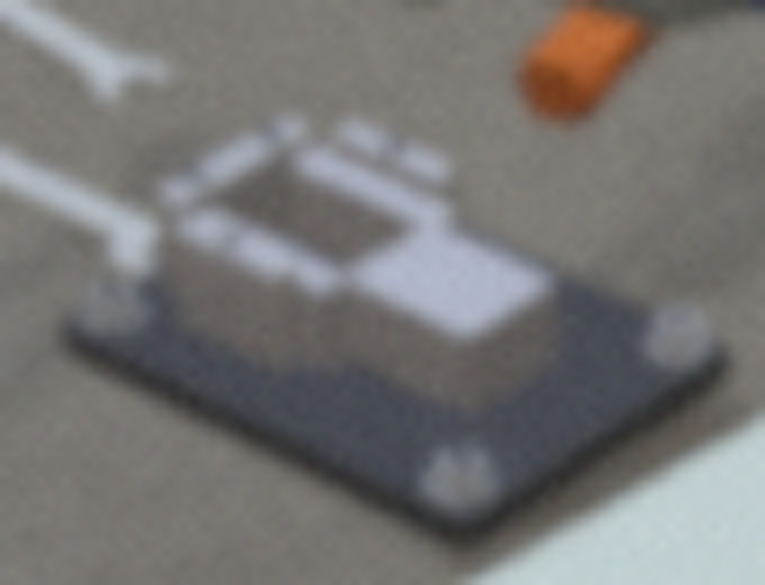

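View pics/fx.png

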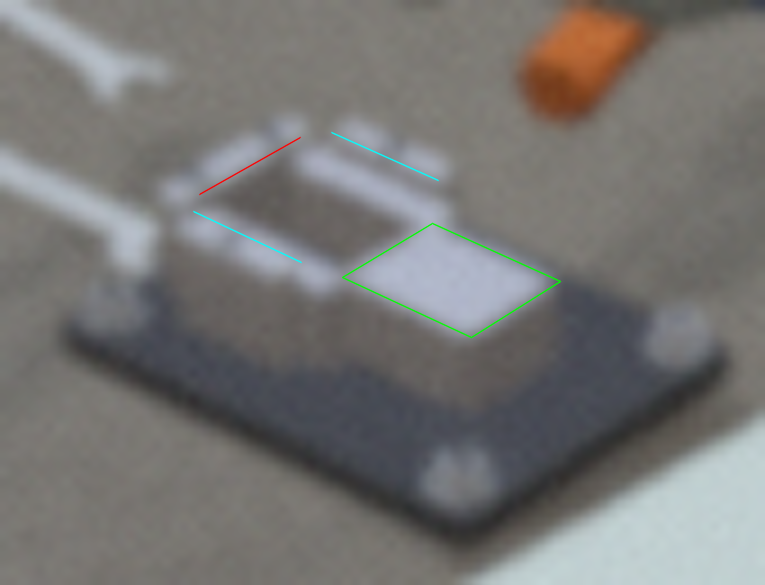

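Emit:
send_rows --pt "0.3 -2 7 0 0" --pt "0.3 -2 7 -30 0" --pt "0.3 -2 7 -60 0" --pt "0.3 -2 7 -85 0" --pt "0.3 -2 7 -97 0" --pt "0.3 -2 7 -97 0" --pt "0.3 -2 7 -97 0"

```text
time_s: 10.18
tcp_pos: [0.5435, 0.1208, 0.0443]
tool_rot: [-0.001, 0.819, -0.574, 0.001]
force: [-0.6, -0.3, -6.8]
width: 0.0466
```

Run:
```python
from ov import *
s=sensors.get_state();print(s['tcp_pos'],s['force'],s['torque'],s['width'])
h=s['tcp_pos'][2]+.0167
n='side';im=snap(n,'s6.png')[:,:,::-1].copy();overlay(im,n,(.5445,.1186,1.917,h),(.5445,.1186,1.917),'s6o.png',(220,165,320,265),6)
n='top';im=snap(n,'t6.png')[:,:,::-1].copy();overlay(im,n,(.5451,.113,1.92,h),(.5451,.113,1.92),'t6o.png',(185,205,315,305),6)
```

```text
[0.54349646 0.12080414 0.04434112] [-0.57300698 -0.33377725 -6.82394638] [ 0.11752856 -0.03341399  0.02376364] 0.04659794303986774
```

View pics/s6o.png

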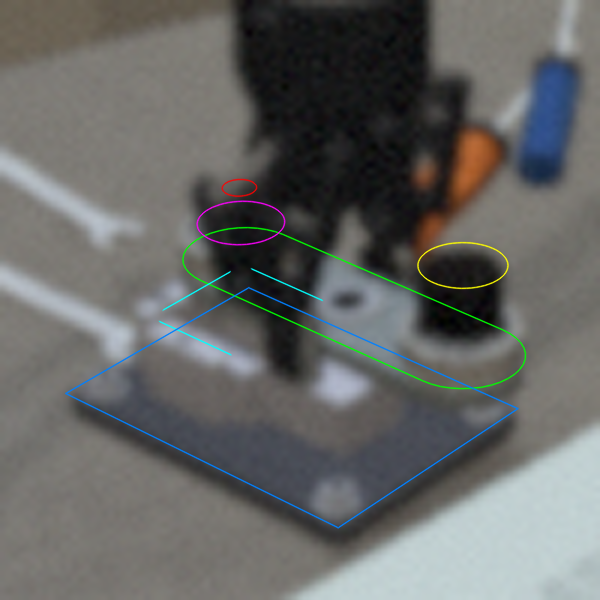

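View pics/t6o.png

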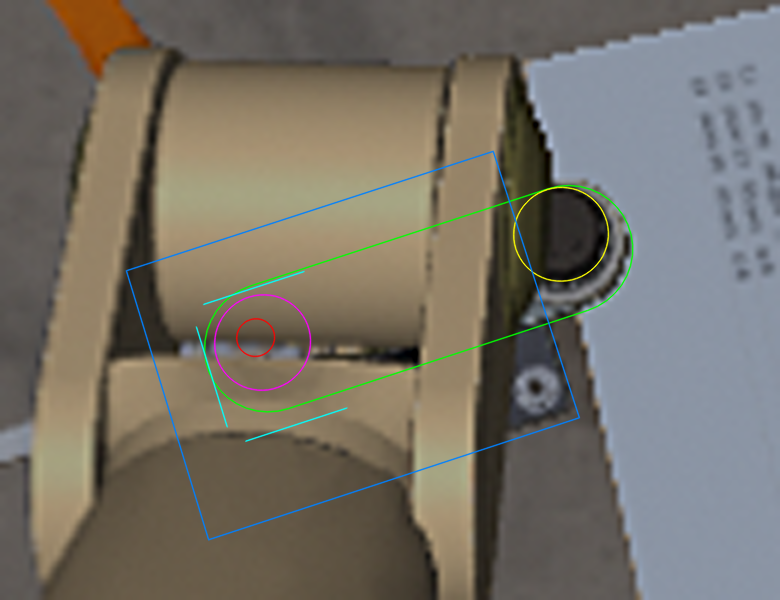

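Emit:
send_rows --pt "0.3 -0.5 0.5 -8 0" --pt "0.3 -0.5 0.5 -14 0" --pt "0.3 -0.5 0.5 -18 0" --pt "0.3 -0.5 0.5 -20 0" --pt "0.3 -0.5 0.5 -21 0" --pt "0.3 -0.5 0.5 -22 0" --pt "0.3 -0.5 0.5 -22 0"

```text
time_s: 11.15
tcp_pos: [0.5427, 0.1212, 0.0215]
tool_rot: [-0.0, 0.819, -0.574, 0.0]
force: [3.3, 0.9, -5.6]
width: 0.0462
```

Emit:
send_rows --pt "0.3 0 0 -0.5 0" --pt "0.3 0 0 -1 0" --pt "0.3 0 0 -1 0"

```text
time_s: 11.52
tcp_pos: [0.5427, 0.1212, 0.0213]
tool_rot: [-0.0, 0.819, -0.574, 0.001]
force: [0.3, 2.4, 6.4]
width: 0.0462
```

Run:
```python
from ov import *
s=sensors.get_state();print(s['tcp_pos'],s['force'],s['torque'],s['width'])
n='side';im=snap(n,'s7.png')[:,:,::-1].copy();overlay(im,n,(.5445,.1186,1.917),(.5445,.1186,1.917),'s7o.png',(220,165,320,265),6)
n='top';im=snap(n,'t7.png')[:,:,::-1].copy();overlay(im,n,(.5451,.113,1.92),(.5451,.113,1.92),'t7o.png',(185,205,315,305),6)
```

```text
[0.54271306 0.12123365 0.02134404] [0.29555019 2.37414758 6.41956369] [ 0.18817243  0.08159753 -0.16765621] 0.04615532426032822
```

View pics/s7o.png

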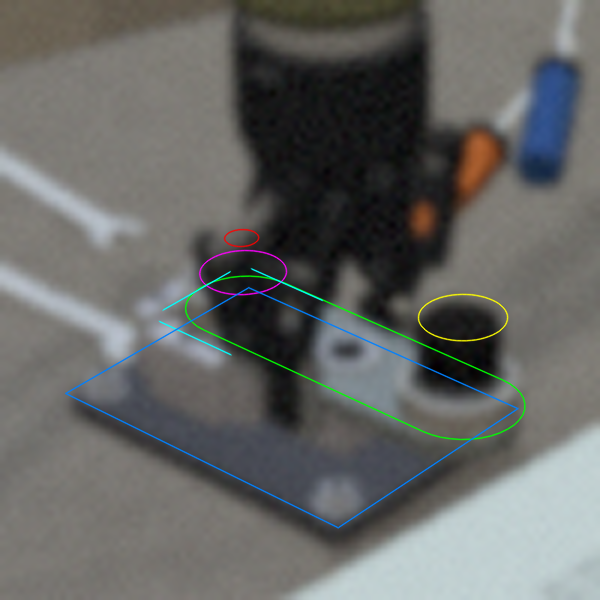

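View pics/t7o.png

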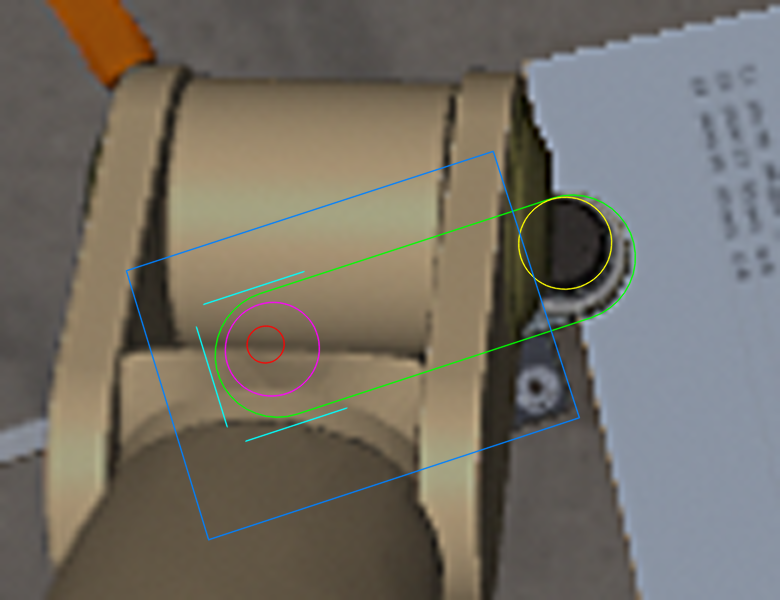

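Emit:
send_rows --pt "1 0 0 0 0" --pt "1 0 0 0.5 0" --pt "1 0 0 0.5 0" --pt "1 0 0 0.5 0" --pt "1 0 0 0.5 0" --pt "1 0 0 0.5 0" --pt "1 0 0 10 0" --pt "1 0 0 40 0" --pt "1 0 0 80 0" --pt "1 0 0 120 0" --pt "1 10 -60 140 0.18" --pt "1 20 -120 140 0.36" --pt "1 30 -180 140 0.54" --pt "1 40 -240 130 0.72" --pt "1 51 -312 100 0.9" --pt "1 51 -312 80 1.08" --pt "1 51 -312 80 1.224" --pt "1 51 -312 80 1.224" --pt "1 51 -312 80 1.224"

```text
time_s: 14.0
tcp_pos: [0.5936, -0.1906, 0.1011]
tool_rot: [0.0, 1.0, -0.001, 0.0]
force: [0.3, 0.4, 0.7]
width: 0.0853
```

Run:
```python
from ov import *
s=sensors.get_state();print(s['tcp_pos'],s['tool_rot'],s['force'],s['width'],s['joint_positions'])
n=s['tool_rot'];print('psi',2*np.arctan2(n[2],n[1])-np.pi/2)
k=[(.594,-.1905,.017,.024,0)]
n='side';im=snap(n,'s8.png')[:,:,::-1].copy();overlay(im,n,(.5445,.1186,1.917),(.5445,.1186,1.917),'s8o.png',(220,165,320,265),6);overlay(im,n,None,None,'s8k.png',(300,200,430,340),5,k)
n='top';im=snap(n,'t8.png')[:,:,::-1].copy();overlay(im,n,(.5451,.113,1.92),(.5451,.113,1.92),'t8o.png',(185,205,315,305),6);
```

```text
[ 0.59355086 -0.19055243  0.10108419] [ 2.49674829e-04  9.99999326e-01 -1.03328886e-03  4.66274399e-04] [0.27410133 0.38585335 0.65034881] 0.0853387773595537 [-5.00268071e-01  6.19454533e-01  1.27366921e+00  8.49821784e-06
  1.24741112e+00  1.07259214e+00]
psi -1.5728629051667091
```

View pics/s8o.png

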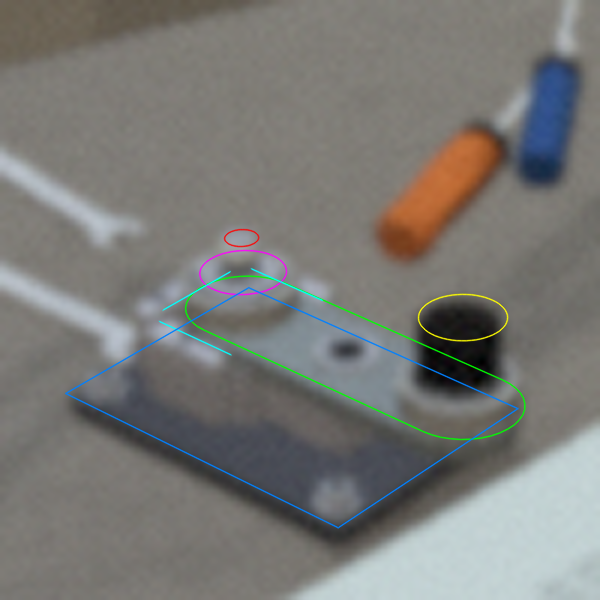

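View pics/t8o.png

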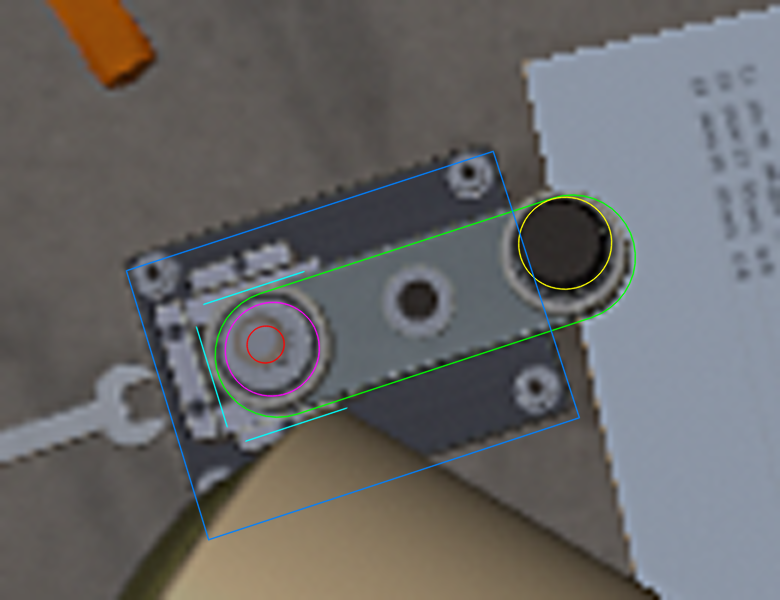

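View pics/s8k.png

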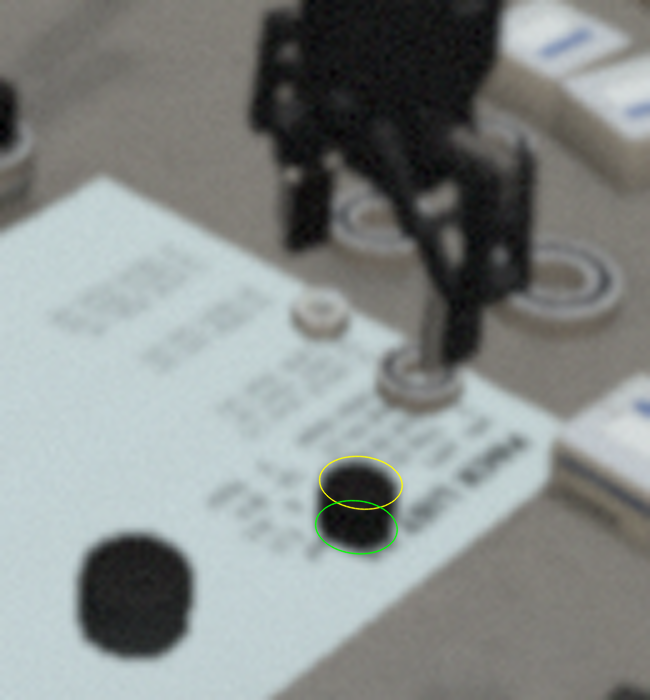

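Emit:
send_rows --pt "1 0.5 0 -40 0" --pt "1 0.5 0 -75 0" --pt "1 0.5 0 -92 0" --pt "1 0.5 0 -97 0" --pt "1 0.5 0 -97 0" --pt "0.1 0.5 0 -97 0" --pt "0.1 0.5 0 -97 0" --pt "0.1 0.5 0 -97 0" --pt "0.1 0.5 0 -97 0" --pt "0.1 0.5 0 -97 0" --pt "0.1 0.5 0 -97 0" --pt "0.1 0.5 0 -97 0" --pt "0.1 0.5 0 -97 0" --pt "0.1 0.5 0 -97 0" --squeeze 70

```text
time_s: 15.85
tcp_pos: [0.5942, -0.191, 0.0042]
tool_rot: [0.0, 1.0, 0.0, 0.001]
force: [-0.7, 0.7, 6.0]
width: 0.0307
```

Run:
```python
from ov import *
s=sensors.get_state();print(s['tcp_pos'],s['force'],s['width'],s['torque'])
n='side';im=snap(n,'s9.png')[:,:,::-1].copy();overlay(im,n,None,None,'s9k.png',(300,230,430,340),6)
```

```text
[ 0.59416672 -0.19102357  0.00419004] [-0.72101233  0.69208624  5.97801055] 0.03065190181480864 [ 0.05345461  0.16338073 -0.00712864]
```

View pics/s9k.png

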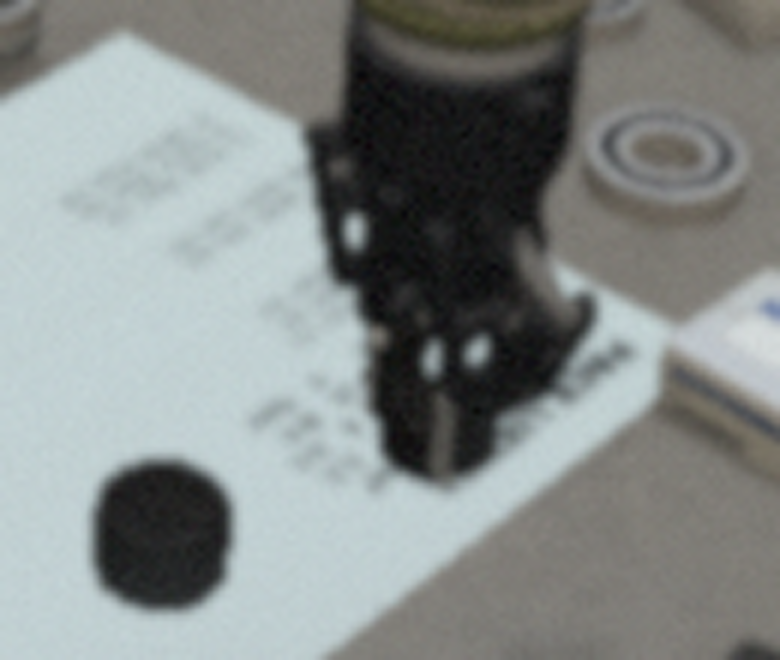

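Emit:
send_rows --pt "0.1 0 0 20 0" --pt "0.1 0 0 60 0" --pt "0.1 0 0 110 0" --pt "0.1 -8 40 140 0" --pt "0.1 -18 90 140 0" --pt "0.1 -28 145 140 0" --pt "0.1 -38 200 140 0" --pt "0.1 -48 255 140 0" --pt "0.1 -58 305 140 0" --pt "0.1 -66 340 130 0" --pt "0.1 -70 363 110 0" --pt "0.1 -70 363 100 0" --pt "0.1 -70 363 100 0" --pt "0.1 -70 363 100 0" --pt "0.1 -70 363 100 0" --pt "0.1 -70 363 100 0"

```text
time_s: 17.9
tcp_pos: [0.5241, 0.1718, 0.1037]
tool_rot: [-0.0, 1.0, -0.0, 0.0]
force: [-0.6, 0.1, -0.3]
width: 0.031
```

Run:
```python
from ov import *
s=sensors.get_state();p=s['tcp_pos'];print(p,s['tool_rot'],s['force'],s['torque'],s['width'])
for n,c,b in(('side',(.5445,.1186,1.917),(215,140,325,250)),('top',(.5451,.113,1.92),(185,205,315,305))):
    im=snap(n,n+'10.png')[:,:,::-1].copy()
    off={'side':(.0004,.0009),'top':(.001,-.0048)}[n]
    overlay(im,n,c,None,n+'10o.png',b,6,[(p[0]+off[0],p[1]+off[1],.017,.024,p[2]-.0042)])
```

```text
[0.52409897 0.17183782 0.10370791] [-1.60543051e-05  9.99999923e-01 -1.57608120e-04  3.60124695e-04] [-0.63897083  0.10587361 -0.34769816] [-0.01612759 -0.00043698 -0.00653816] 0.03098562573936325
```

View pics/side10o.png

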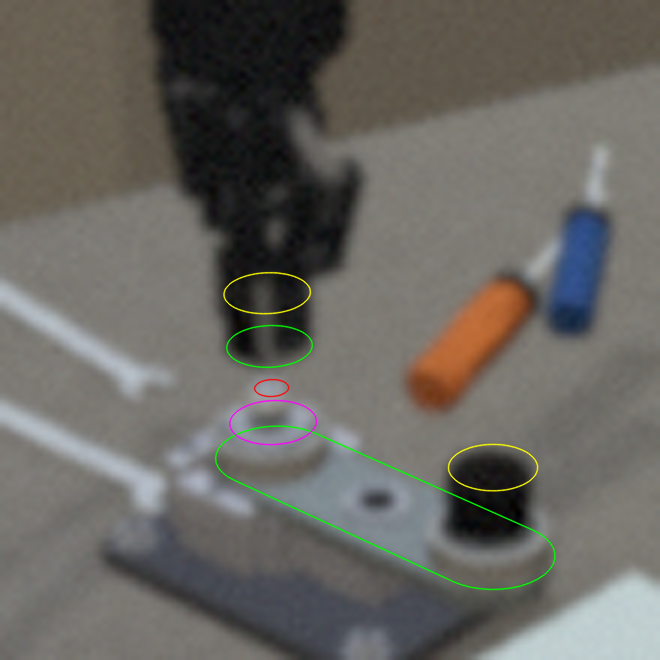

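View pics/top10o.png

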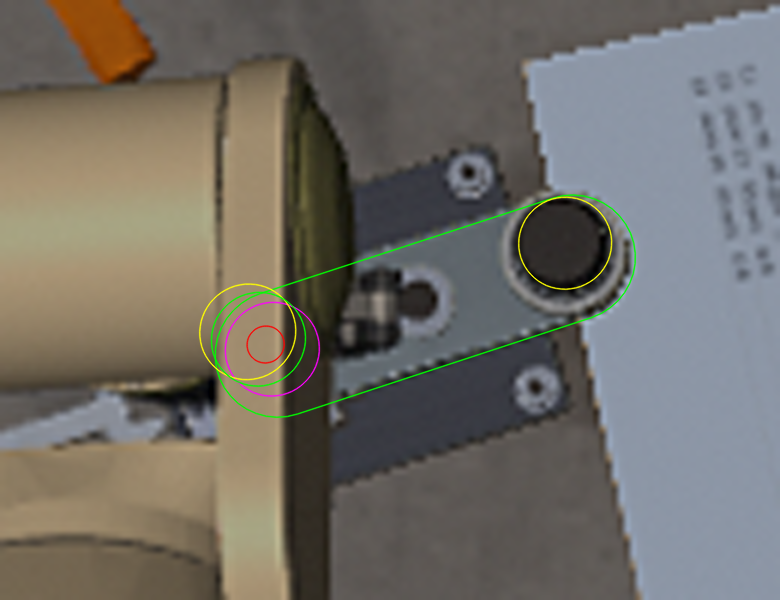

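Emit:
send_rows --pt "0.1 0 0.5 -12 0" --pt "0.1 0 0.5 -20 0" --pt "0.1 0 0.5 -24 0" --pt "0.1 0 0.5 -25.5 0" --pt "0.1 0 0.5 -25.5 0"

```text
time_s: 18.62
tcp_pos: [0.5239, 0.1727, 0.0779]
tool_rot: [-0.0, 1.0, 0.0, 0.0]
force: [-0.2, 1.5, 0.8]
width: 0.0307
```

Emit:
send_rows --pt "0.1 0 0 -1 0" --pt "0.1 0 0 -2 0" --pt "0.1 0 0 -3 0" --pt "0.1 0 0 -3 0"

```text
time_s: 19.12
tcp_pos: [0.524, 0.1725, 0.0751]
tool_rot: [0.0, 1.0, 0.0, 0.0]
force: [0.3, -1.5, 3.0]
width: 0.0306
```

Run:
```python
from ov import *
s=sensors.get_state();print(s['tcp_pos'],s['tool_rot'],s['force'],s['torque'],s['width'])
n='side';im=snap(n,'s11.png')[:,:,::-1].copy();overlay(im,n,None,None,'s11.png',(215,140,325,250),6)
```

```text
[0.52400413 0.17253497 0.07506382] [1.05927925e-04 9.99999950e-01 1.08029909e-04 2.75946465e-04] [ 0.25077535 -1.48723593  3.00961605] [-0.28648409  0.10519439  0.0063829 ] 0.030596191125415173
```

View pics/s11.png

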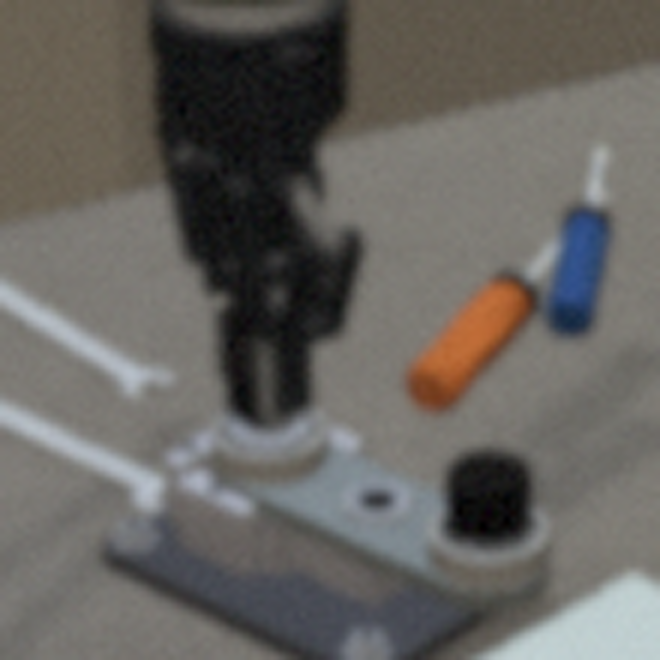

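Emit:
send_rows --pt "0.1 0 -0.4 -0.5 0" --pt "0.1 0 -0.4 -1 0" --pt "0.1 0 -0.4 -1 0" --squeeze 100

```text
time_s: 19.55
tcp_pos: [0.524, 0.1724, 0.0739]
tool_rot: [-0.0, 1.0, 0.0, 0.0]
force: [-0.3, -0.3, 2.8]
width: 0.0296
```

Emit:
send_rows --pt "0.1 0 0 -0.5 0" --pt "0.1 0 0 -0.5 0"

```text
time_s: 19.8
tcp_pos: [0.5239, 0.1724, 0.0734]
tool_rot: [-0.0, 1.0, 0.0, 0.0]
force: [0.5, 0.5, 4.0]
width: 0.0294
```

Emit:
send_rows --pt "0.1 0 0 -0.5 0" --pt "0.1 0 0 -0.5 0"

```text
time_s: 20.05
tcp_pos: [0.5239, 0.1723, 0.0729]
tool_rot: [-0.0, 1.0, 0.0, 0.0]
force: [0.6, 0.7, 3.1]
width: 0.03
```

Emit:
send_rows --pt "0.1 0 0 -0.5 0" --pt "0.1 0 0 -0.5 0"

```text
time_s: 20.3
tcp_pos: [0.5239, 0.1722, 0.0724]
tool_rot: [0.0, 1.0, 0.0, 0.0]
force: [0.2, -0.3, 4.2]
width: 0.0299
```

Emit:
send_rows --pt "0.1 0 0 -0.5 0" --pt "0.1 0 0 -0.5 0"

```text
time_s: 20.55
tcp_pos: [0.5236, 0.1721, 0.0712]
tool_rot: [0.0, 1.0, 0.0, -0.001]
force: [1.4, -0.9, -1.3]
width: 0.0297
```

Emit:
send_rows --pt "0.1 0 0 -0.5 0" --pt "0.1 0 0 -0.5 0"

```text
time_s: 20.8
tcp_pos: [0.5234, 0.1722, 0.0709]
tool_rot: [0.0, 1.0, 0.0, -0.001]
force: [-0.4, -1.2, -2.2]
width: 0.0298
```

Emit:
send_rows --pt "0.1 0 0 -0.5 0" --pt "0.1 0 0 -0.5 0"

```text
time_s: 21.05
tcp_pos: [0.5237, 0.1723, 0.0707]
tool_rot: [0.0, 1.0, 0.0, -0.0]
force: [-0.5, 0.2, -1.9]
width: 0.0297
```

Emit:
send_rows --pt "0.1 0 0 -0.5 0" --pt "0.1 0 0 -0.5 0"

```text
time_s: 21.3
tcp_pos: [0.5239, 0.1723, 0.0703]
tool_rot: [-0.0, 1.0, 0.0, 0.0]
force: [-0.7, 0.1, -0.9]
width: 0.0298
```

Emit:
send_rows --pt "0.1 0 0 -0.5 0" --pt "0.1 0 0 -0.5 0"

```text
time_s: 21.55
tcp_pos: [0.524, 0.1723, 0.0699]
tool_rot: [-0.0, 1.0, 0.0, 0.0]
force: [-0.3, 0.2, -1.0]
width: 0.0297
```

Emit:
send_rows --pt "0.1 0 0 -0.5 0" --pt "0.1 0 0 -0.5 0"

```text
time_s: 21.8
tcp_pos: [0.5239, 0.1723, 0.0693]
tool_rot: [-0.0, 1.0, 0.0, 0.0]
force: [-0.4, -0.1, -0.7]
width: 0.0298
```

Emit:
send_rows --pt "0.1 0 0 -0.5 0" --pt "0.1 0 0 -0.5 0"

```text
time_s: 22.05
tcp_pos: [0.5238, 0.1723, 0.0688]
tool_rot: [-0.0, 1.0, 0.0, -0.0]
force: [-0.5, 0.1, -1.3]
width: 0.0295
```

Emit:
send_rows --pt "0.1 0 0 -0.5 0" --pt "0.1 0 0 -0.5 0"

```text
time_s: 22.3
tcp_pos: [0.5239, 0.1723, 0.0684]
tool_rot: [-0.0, 1.0, 0.0, 0.0]
force: [0.4, -0.1, 0.2]
width: 0.0297
```

Emit:
send_rows --pt "0.1 0 0 -0.4 0" --pt "0.1 0 0 -0.4 0"

```text
time_s: 22.55
tcp_pos: [0.5239, 0.1723, 0.0683]
tool_rot: [-0.0, 1.0, 0.0, 0.0]
force: [-1.6, -0.2, 4.6]
width: 0.0298
```

Emit:
send_rows --pt "0.1 0 0 -0.3 0" --pt "0.1 0 0 -0.3 0"

```text
time_s: 22.8
tcp_pos: [0.5239, 0.1723, 0.0683]
tool_rot: [-0.0, 1.0, 0.0, 0.0]
force: [-2.9, -0.5, 8.6]
width: 0.0299
```

Emit:
send_rows --pt "0.1 0 0 -0.3 0" --pt "0.1 0 0 -0.3 0"

```text
time_s: 23.05
tcp_pos: [0.5239, 0.1723, 0.0683]
tool_rot: [0.0, 1.0, 0.0, 0.0]
force: [-3.8, -0.9, 11.3]
width: 0.03
```

Emit:
send_rows --pt "0.1 -0.3 0 0 0" --pt "0.1 -0.3 0 0 0" --pt "0.1 -0.3 0 0 0"

```text
time_s: 23.42
tcp_pos: [0.5239, 0.1723, 0.0683]
tool_rot: [-0.0, 1.0, 0.0, 0.001]
force: [-2.7, -0.5, 10.4]
width: 0.0295
```

Run:
```python
from ov import *
s=sensors.get_state();print(s['time_s'],s['tcp_pos'],s['tool_rot'],s['force'],s['torque'],s['width'])
n='side';im=snap(n,'s12.png')[:,:,::-1].copy();overlay(im,n,None,None,'s12o.png',(215,140,325,250),6)
s=sensors.get_state();print(s['force'])
n='top';snap(n,'t12.png');print(sensors.get_state()['force'])
```

```text
23.425 [0.5239011  0.17229567 0.06831136] [-3.14798934e-05  9.99999692e-01  1.43252848e-04  7.71004657e-04] [-2.74078632 -0.45504866 10.41705199] [-0.12018403  0.4141924   0.01368361] 0.029549431747016963
[-2.51606471 -0.21303125  9.66863615]
[-3.39323265 -0.92197249 10.07597453]
```

View pics/s12o.png

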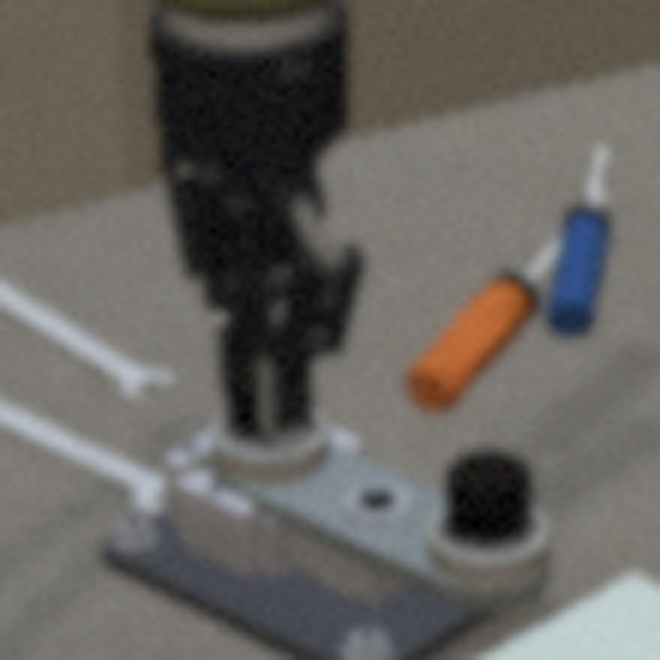

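View pics/t12.png

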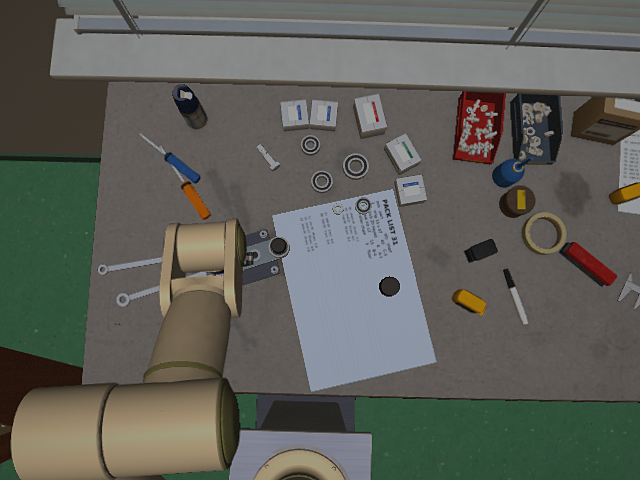

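```bash
python3 -c "
from rig import order;print(order.sign_off())"
```

```text
the job is handed in; nothing more can be done
None
```

The carriage is turned end for end and flat in the nest again, with its bare axle over the anvil. The 34 mm cap is snapped on and home on the washer. I handed the job in at about 23.5 s with the cap still gripped and pushed down.

**Carriage:** I gripped it about 3.7 mm off its middle. The half turn therefore shifted it about 7.5 mm, and I corrected for that before lowering. Both cameras then showed it within about 1 mm of its starting place.

**Cap:**
- It met the taper with the tool at 75.1 mm, as predicted.
- The force dropped sharply between 72.4 and 71.2 mm, from +4.2 to −1.3 N. That puts the rim about 3 mm off the washer.
- It came to a hard stop at 68.3 mm; I expected 68.2 mm for a rim fully home.

**Last checks:** the downward push read 9.7 to 10.4 N. The final top picture shows the large cap, spanners, carton and other parts where they were.

**What did not quite agree:**
- **Click force:** the highest force I read before the click was 4.2 N, below the 8 to 15 N stated. The force was only read at the end of each 0.5 mm step, so the peak was probably missed. I take the click from the sudden drop and the final height.
- **Sideways force:** about 3 N remained at the end.
- **Grip readings:** the finger opening read 2 to 4 mm less than the true widths of the plate and the cap.
- **Cameras:** the two cameras differed by up to about 6 mm on the carriage position. I worked mostly from differences within one camera.

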